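# Pin the glue press and hold it shut

## Robot

A 6-joint arm with a two-finger parallel gripper is mounted at the origin on the work surface. World frame = base frame: x ahead of the robot, y to its left, z up, the work surface at z = 0. Lengths are in m, angles in rad, forces in N, time in s.
With the tool pointing down it reaches from about 0.35 to 0.8 m from the base axis. Payload 7.3 kg.
Tool frame: the origin (TCP) lies between the finger pads; the fingertips stand 11 mm ahead of it and the grasp point (between the pads) lies 8 mm behind it; z points along the fingers, y is the line along which they close (so a half turn about z gives the same grasp; the last joint's range is limited). The gripper opens to 85 mm and grips with 20 to 120 N. Pads are 22 mm wide; open, the fingers measure 114 mm over their backs; the gripper's body (76 mm by 85 mm) begins 54 mm behind the grasp point. The pads swing forward as they close: fully open they stand 13 mm farther back than shut.
Start: joints at [-0.146, 0.342, 1.524, -0, 1.275, -0.146], TCP at [0.525, 0, 0.242] pointing down, gripper open.
Joint ranges: [-2.53, 2.53], [-0.77, 2.02], [0.04, 2.7], [-1, 4.14], [0.28, 2.66], [-3.11, 3.11]. Speed limits (rad/s): [2.57, 2.57, 3.14, 3.14, 3.14, 3.14].

## Interface

Orientations are given as [roll, pitch, yaw] about the fixed x, y, z axes, in that order (R = Rz(yaw) Ry(pitch) Rx(roll)).
In Python, from rig import arm gives the robot as it stands.
- The arm moves only by the shell command python3 -m jog 'ROWS'. ROWS is JSON, a list of rows, each an object of numbers: "x", "y", "z": the shift along the tool's x, y, z in mm; "ax", "ay", "az": the turn, a rotation vector about the tool's x, y, z in degrees; "gripper": the opening, from -1 (shut) to 1 (fully open). In form: [{"x": .., "y": .., "z": .., "ax": .., "ay": .., "az": .., "gripper": ..}, ...]. A call has 1 to 8 rows; each row is the pose to reach, as a shift and turn from the pose commanded when the call began, along the tool's axes at that moment; what a row does not reach only later rows make up. A row lasts 1/12 s, in which the tool goes at most 41.7 mm and 7.16 degrees, less where a joint would pass 70% of its speed; a pose out of reach is approached as far as the arm can. A call with a gripper value outside its range is refused whole. The fingers move at their own pace and stop on an object; the grip force is fixed at half the most. Time passes only in rows, so rows that repeat a pose let the fingers close. It gives the time, the measured TCP pose, the force, the opening and the grip force at its end, in the units of the state.
- arm.sense(): the state, without advancing time (a new reading comes with each control period).
- arm.get_image(name): name is "scene" or "side" or "wrist"; returns (picture, depth): 384x512x3 uint8, red, green, blue; 384x512 float32, m along the optical axis (not along the pixel's ray), 0 where there is no reading.
- arm.camera_model(name): a dict with "camera_matrix" (3x3 intrinsics, pixels), "R" (3x3) and "t" (3): a world point X has camera coordinates R X + t; the wrist camera has in their place "mount" (4x4, takes a point from camera to tool coordinates, whose origin is the TCP and whose axes are the flange's). Camera axes: x right, y down, z forward; pixel columns grow to the right and rows downward; lengths in m; the calibration is good to about 2 mm. The wrist camera is an equidistant fisheye: a pixel r from the principal point sees the ray r / f radians off the axis. A picture is of the moment at which its call begins: read the wrist's pose just before it. camera_model takes no time and is no camera call.
- arm.hand_in(): hands the job in; it is judged then, once.
The state is a dict: "clock": time; "joint_pos": joint angles; "joint_vel": joint speeds; "effort": joint torques, N m; "position": TCP position; "eef_rot": TCP orientation; "force": force on the tool from outside, world axes, zero at the start; "wrist_torque": the same for the moment, N m; "gripper_width": finger opening in m; "grasp_force": force on a finger pad.
Only numpy, scipy, OpenCV 4.12 (cv2) and the standard library are available. Lean on these libraries where they do the work, as an engineer would, in place of code of your own. Each camera call takes 0.05 s, during which the arm holds its last target. There are 200 camera calls.

## Task

The plywood glue press is waiting with a batten in it: first lift the loose wooden cover off the steel locating pin and stand the cover on the bench, then swing the hinged leaf of the press down. After that put the pin through the hole in the leaf into the hole in the base and push it home, pressing the springy press fully shut. Finish while still pressing down, so that the press stays shut under your hand, and leave the other things on the bench where they are.

Things in the scene. Friction and masses are not known exactly. Their poses are not given: they have to be found in the camera images.
- press: plywood glue press, screwed to the bench, cannot move. Its base is a board 170 (its x) x 240 (its y) x 36 mm; origin at the centre of the base's underside on the bench, z up. The leaf's hinge runs along the press's x at its +y end. A batten on a sprung bar (120 x 16 mm, along x) lies across the base 110 mm from the hinge and stands 7.5 mm above the base's top until it is pressed down
- hinge_mid (a point): middle of the hinge axis, at press (0, 105, 36) mm, on the base's top face; axes as the press
- leaf (a joint): angle of the hinged leaf in rad: 0 = fully shut, lying flat on the base; grows as its free end (towards the press's -y when shut) rises; about 1 to 1.25 at the start, leaning over the base. A stiff hinge keeps the leaf where it is left (it needs about 3 N at its free end to swing). Let down, it comes to rest on the sprung batten at about 0.04 to 0.075; to shut it to 0 needs about 7 to 9 N downwards at the pin hole, and it springs back to 0.04 to 0.05 when let go
- leaf_hole (a point): middle of the pin hole's mouth in the leaf's outer (upper) face, 180 mm from the hinge axis. The leaf is plywood 160 (along the hinge) x 210 x 18 mm; its inner face passes through the hinge axis. The hole goes right through, 13 mm in diameter with a 2 mm chamfer. Axes as the press when shut, z out of the outer face
- base_hole (a point): middle of the mouth of the pin hole in the base's top face, at press (0, -75, 36) mm; 12.5 mm in diameter, right through, with a 2 mm chamfer; straight below the leaf's hole when the press is shut
- pin_block: wooden block that holds the pin, fixed to the bench: foot 66 x 66 x 8 mm, upper part 46 x 46 mm up to 34 mm, with an upright bore at its centre; origin at the centre of its underside, z up
- cover_knob (a point): centre of the dark round knob (20 mm across, 26 mm high) on top of the loose cover, 101 mm above the cover's lower rim. The cover is a square wooden box open below, 60 x 60 x 88 mm without the knob, 140 g, put over the block and the pin so that its rim stands on the block's foot (8 mm above the bench); 2 mm play all round. Lift it at least 80 mm straight up to clear the pin
- pin_head (a point): centre of the pin's head. The steel pin (90 g) stands upright in the block, hidden by the cover at the start: round head 24 mm across and 28 mm high, below it a shank 10 mm across and 46 mm long; head centre 60 mm above the tip and at the start 68 mm above the bench. The shank sits 26 mm deep in the block's bore. z along the pin, up
- pin_tip (a point): lower end of the pin's shank (chamfered), 60 mm below the head's centre; 8 mm above the bench at the start, and again when the pin is fully home in the shut press (head resting on the leaf)
- tape_roll: roll of tape lying flat, 80 mm across, 48 mm high; origin under its centre. Bystander
- glue_bottle: upright white glue bottle, 48 mm across, 140 mm high; origin under its centre. Bystander
- sanding_block: cork sanding block 75 x 45 x 30 mm; origin under its centre. Bystander
- hammer: hammer lying on the bench, about 260 mm long along its x; origin near its middle. Bystander
- try_square: try square lying flat, wooden stock and steel blade, within 95 mm of its origin, 16 mm high. Bystander
- wood_plane: wooden hand plane 200 mm long (its y), 55 mm wide, 110 mm high; origin under its centre. Bystander
- screwdriver: wood-handled screwdriver lying on the bench, about 200 mm long along its x; origin near its middle. Bystander
- cover: the loose cover as a whole (see point cover_knob); origin at the centre of its lower rim, z up
- pin: the pin as a whole (see point pin_head); origin at its tip, z up along the pin

How it is judged:
By the outcome, as a careful person would: the job done as asked, in the order asked, and still so for the second after the job is handed in, while the arm keeps its last pose, push and grip.
It also fails if it takes over 72 s, if anything falls off the work surface, if the arm or the gripper's body presses on something with over 40 N, if the wrist force passes 120 N, or if a joint passes its speed limit or range.

## Working session

There is one attempt and no reset: what is moved stays moved. The work goes in short steps, Python scripts to look and compute and a shell command to move; the robot and the scene stay as the last step left them, time stands still between calls to the robot, and variables do not carry over. Pictures are saved under pics/ and viewed, at most 10 in all, crops included, and the job is handed in when it is done.

```bash
ls; mkdir -p pics; cat > h.py <<'E'
import numpy as np,cv2
from rig import arm
from scipy.spatial.transform import Rotation as Rn
def shot(name,fn=None):
    s=arm.sense(); im,d=arm.get_image(name); np.savez('/tmp/%s.npz'%name,im=im,d=d,p=s['position'],r=s['eef_rot'])
    if fn: cv2.imwrite('pics/'+fn,im[:,:,::-1])
    return im,d
def world(name,u,v,z=None,win=1):
    """pixel -> world by depth, or by plane z"""
    f=np.load('/tmp/%s.npz'%name); c=arm.camera_model(name); K=np.array(c['camera_matrix'])
    x,y=(u-K[0,2])/K[0,0],(v-K[1,2])/K[1,1]
    if name=='wrist':
        r=np.hypot(x,y); ray=np.array([x/r*np.sin(r),y/r*np.sin(r),np.cos(r)]) if r>0 else np.array([0,0,1.])
        M=np.array(c['mount']); T=np.eye(4); T[:3,:3]=Rn.from_euler('xyz',f['r']).as_matrix(); T[:3,3]=f['p']; T=T@M
        R,o=T[:3,:3],T[:3,3]
    else:
        ray=np.array([x,y,1.]); R=np.array(c['R']).T; o=-R@np.array(c['t'])
    w=R@ray
    if z is not None: return o+w*(z-o[2])/w[2]
    d=f['d'][int(v)-win:int(v)+win+1,int(u)-win:int(u)+win+1]; d=np.median(d[d>0])
    return o+w*d/ray[2]
def proj(name,X):
    c=arm.camera_model(name);q=np.array(c['R'])@X+np.array(c['t']);K=np.array(c['camera_matrix']);q=K@q;return q[:2]/q[2]
E
python3 - <<'E'
from h import *
print(arm.sense())
for n in ['scene','side','wrist']:
    shot(n); 
a=[np.load('/tmp/%s.npz'%n)['im'] for n in ['scene','side']]
cv2.imwrite('pics/a.png',cv2.resize(a[0],(800,600))[:,:,::-1])
cv2.imwrite('pics/b.png',cv2.resize(a[1],(800,600))[:,:,::-1])
for n in ['scene','side','wrist']: print(arm.camera_model(n))
E
```

```text
pics
{'clock': 0.0, 'joint_pos': array([-1.45985789e-01,  3.42720698e-01,  1.52503169e+00, -1.91042672e-05,
        1.27538510e+00, -1.45995042e-01]), 'joint_vel': array([ 2.09444139e-03,  3.22096367e-05,  2.05976132e-03, -9.10267600e-04,
        4.07363218e-04,  1.04164053e-03]), 'effort': array([ 5.72253757e-04, -4.33677435e+01, -2.46005630e+01, -7.37992127e-05,
        7.83137977e-03, -1.18290802e-05]), 'position': array([5.24612822e-01, 8.10589150e-05, 2.41621871e-01]), 'eef_rot': array([-3.14006159e+00, -2.06664913e-04,  1.57081100e+00]), 'force': array([0.31680599, 0.82006636, 0.5724492 ]), 'wrist_torque': array([ 0.05090259, -0.02550374, -0.00592705]), 'grasp_force': 0.0, 'gripper_width': 0.0854435470309474}
{'camera_matrix': array([[440.39416394,   0.        , 254.39509987],
       [  0.        , 440.39416394, 187.82735686],
       [  0.        ,   0.        ,   1.        ]]), 'R': array([[-0.25698488,  0.96632337,  0.01333828],
       [ 0.81325328,  0.22369228, -0.53719723],
       [-0.52208991, -0.12720417, -0.84335119]]), 't': array([ 0.17139429, -0.36745948,  1.63217194])
[... 202 characters left out ...]
0.11825857, -0.00496077],
       [-0.08763622, -0.70638267, -0.70238409],
       [ 0.07955873,  0.69788139, -0.71178085]]), 't': array([-0.51862981,  0.06969762,  1.18230458])}
{'camera_matrix': array([[297.31863964,   0.        , 253.23762715],
       [  0.        , 297.31863964, 194.63590218],
       [  0.        ,   0.        ,   1.        ]]), 'mount': array([[-1.81921208e-04, -9.65394320e-01, -2.60794506e-01,
         6.63433685e-02],
       [ 9.99999316e-01, -4.77020174e-04,  1.06824138e-03,
         1.21192315e-04],
       [-1.15567840e-03, -2.60794133e-01,  9.65393746e-01,
        -1.32565395e-01],
       [ 0.00000000e+00,  0.00000000e+00,  0.00000000e+00,
         1.00000000e+00]])}
```

View pics/a.png

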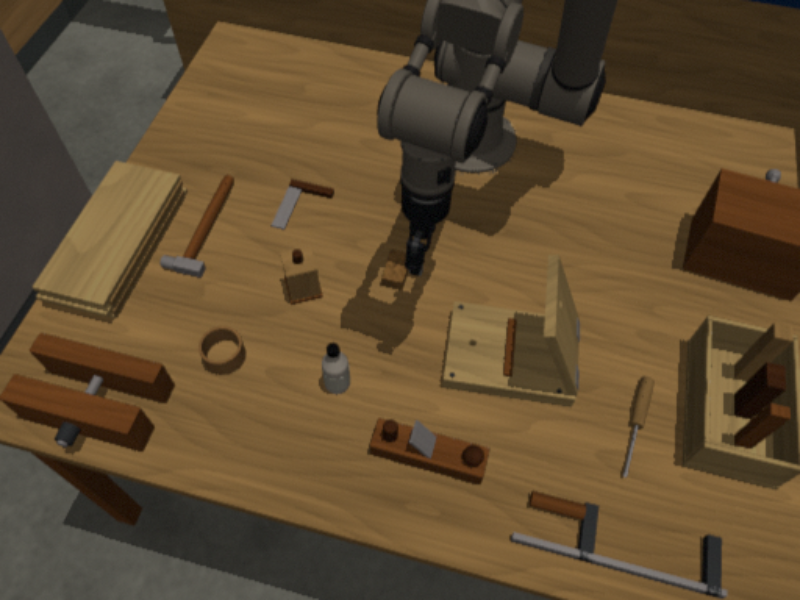

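View pics/b.png

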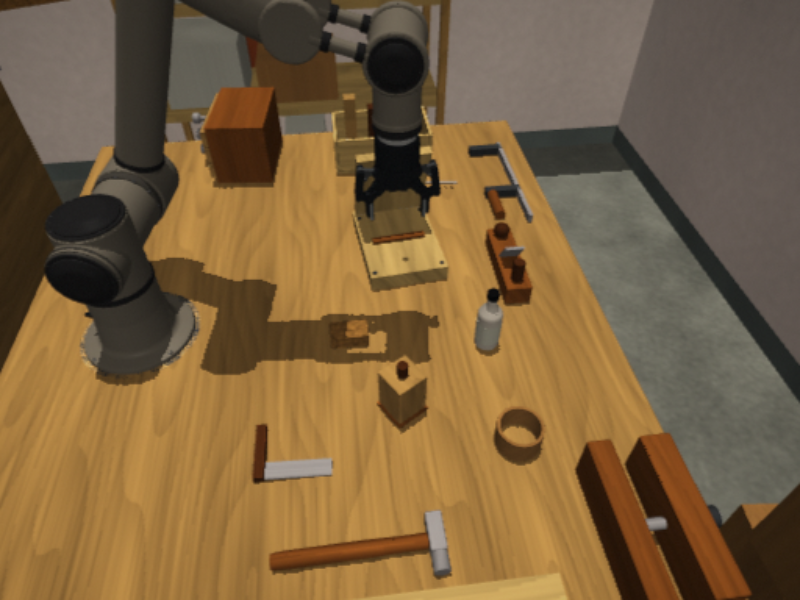

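Scene view (800x600): cover knob at (297,256), cover below it. Press is to its right: base hole at (473,342), batten at (510,346), leaf leaning at (558,320), hinge near (577,360). The sanding block is at (395,273) and the glue bottle at (335,370).

```bash
python3 - <<'E'
from h import *
s=.64
for n,u,v in [('knobtop',297,252),('bhole',473,342),('corner -y -x(top)',452,305),('corner near l',445,381),('corner near r',576,394),('leaf top l',556,262),('leaf free r',548,338),('leafedge2',576,380),('bottle cap',334,350),('sanding',397,268),('tape rim',222,335),('plane',430,440),('wood boxR',700,190),('cover top c',299,262)]:
    p=world('scene',u*s,v*s); print(n,np.round(p*1000,1))
p=world('scene',473*s,342*s,z=.036);print('hole plane',p)
p=world('scene',297*s,251*s,z=.122);print('knob plane',p)
p=world('side',402/800*512,366*s,z=.122);print('knob side plane',p)
p=world('side',405*s,258*s,z=.036);print('hole side plane',p)
def crop(n,u,v,h,k,fn):
    im=np.load('/tmp/%s.npz'%n)['im'][v-h:v+h,u-h:u+h]; return cv2.resize(im,None,fx=k,fy=k,interpolation=cv2.INTER_CUBIC)[:,:,::-1]
a=crop('scene',327,209,50,6,0)
b=crop('scene',192,175,50,2,0)
c=crop('side',258,250,50,2,0); 
o=np.zeros((600,800,3),np.uint8); o[:,:600]=a; o[:200,600:]=b; o[200:400,600:]=c
w=np.load('/tmp/wrist.npz')['im']; o[400:550,600:]=cv2.resize(w,(200,150))[:,:,::-1]
cv2.imwrite('pics/c.png',o)
E
```

```text
knobtop [ 502.7 -241.4  122.1]
bhole [550.1 117.1  25.8]
corner -y -x(top) [467.   59.6   4.9]
corner near l [644.9  83.8  28.7]
corner near r [616.  316.6  45.3]
leaf top l [481.4 222.4 235.7]
leaf free r [623.9 231.4 225.9]
leafedge2 [599.9 309.6  66.8]
bottle cap [ 692.2 -106.5  141.4]
sanding [426.  -65.5  29.6]
tape rim [ 660.2 -348.5   22.9]
plane [773.1  84.6  58.4]
wood boxR [ 1.710e+01  5.347e+02 -1.000e-01]
cover top c [ 512.4 -236.   104.7]
hole plane [0.5558113  0.11719784 0.036     ]
knob plane [ 0.50046535 -0.24224555  0.122     ]
knob side plane [ 0.50216762 -0.2489209   0.122     ]
hole side plane [0.55424121 0.11161903 0.036     ]
```

View pics/c.png

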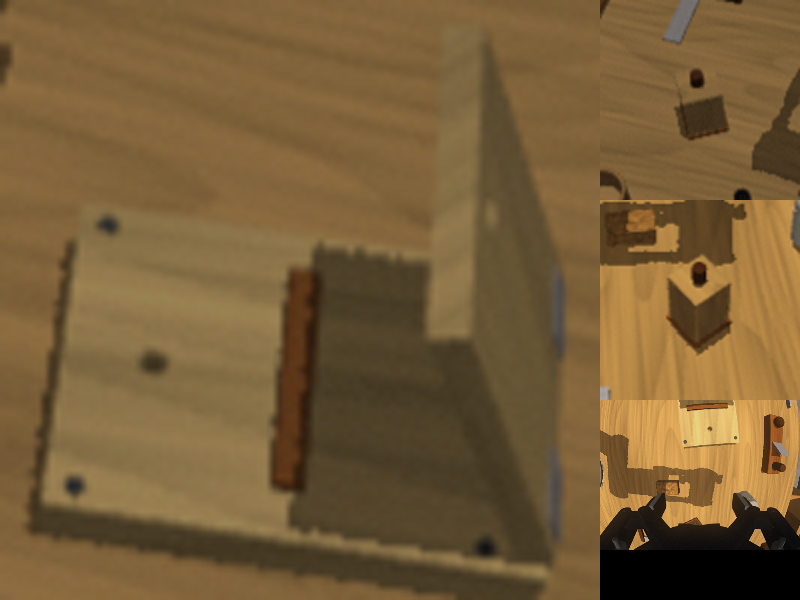

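The enlarged crop shows the base hole at crop (153,362), the base's top-face corners at (82,207), (42,505) and (548,567), and the batten. The cover stands turned by about 45° in the side view. I'll go above the knob.

```bash
python3 -m jog '[{"x":-40,"y":-4},{"x":-80,"y":-8},{"x":-120,"y":-12},{"x":-160,"y":-16},{"x":-200,"y":-20},{"x":-235,"y":-23,"z":20},{"x":-243,"y":-23,"z":40},{"x":-243,"y":-23,"z":40}]'
python3 - <<'E'
from h import *
print(arm.sense()['position'],arm.sense()['gripper_width'])
im,d=shot('wrist'); shot('scene'); shot('side')
o=cv2.resize(im,(800,600),interpolation=cv2.INTER_CUBIC)[:,:,::-1]; cv2.imwrite('pics/d.png',o)
P=np.array([world('scene',*p,z=.036) for p in [(290.7,193.5),(284,243.2),(368.3,253.5),(302.5,219.3)]]);print(P)
print(P[1]-P[0],P[2]-P[1])
print([world('side',*p,z=.096)[:2] for p in [(242,241.5),(258,252.5),(274,242.5),(258,227.5)]])
E
```

```text
[5.24726039e-01 4.98140296e-05 2.41772437e-01] 0.0854595827712905
[[0.47923991 0.06419427 0.036     ]
 [0.64704376 0.0814222  0.036     ]
 [0.61559397 0.31774119 0.036     ]
 [0.55735966 0.11685284 0.036     ]]
[0.16780385 0.01722793 0.        ] [-0.0314498   0.23631899  0.        ]
[array([ 0.46197201, -0.2477778 ]), array([ 0.49923827, -0.28732656]), array([ 0.54472733, -0.26119564]), array([ 0.50951358, -0.20643519])]invalid input at $[0]: expected keys x, y, z, ax, ay, az, gripper
```

View pics/d.png

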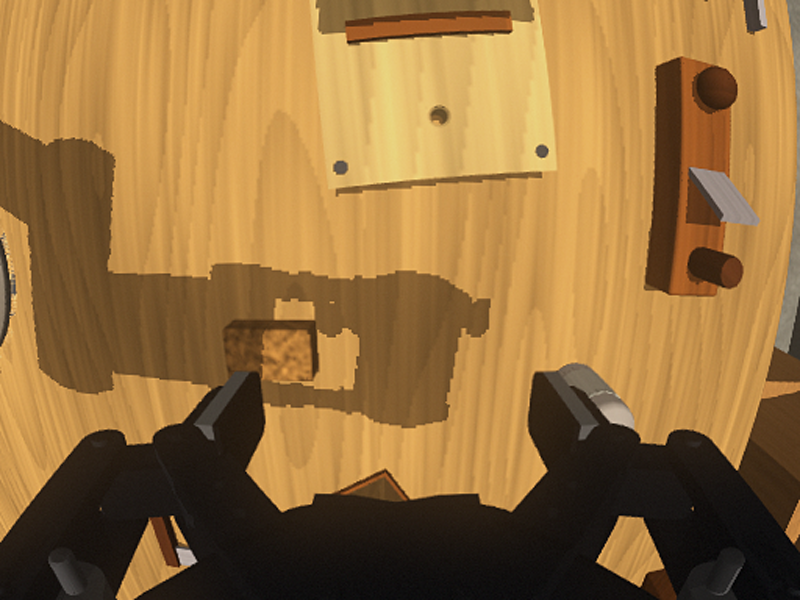

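The arm did not move: every key is required in each row. The wrist picture shows the base hole at (439,115).

```bash
python3 - <<'E'
from h import *
for p in [(439,115),(341,167),(542,151)]: print(world('wrist',p[0]*.64,p[1]*.64,z=.036), world('wrist',p[0]*.64,p[1]*.64))
E
python3 -m jog '[{"x":-40,"y":-4,"z":0,"ax":0,"ay":0,"az":0,"gripper":1},{"x":-80,"y":-8,"z":0,"ax":0,"ay":0,"az":0,"gripper":1},{"x":-120,"y":-12,"z":0,"ax":0,"ay":0,"az":0,"gripper":1},{"x":-160,"y":-16,"z":0,"ax":0,"ay":0,"az":0,"gripper":0.5},{"x":-200,"y":-20,"z":0,"ax":0,"ay":0,"az":0,"gripper":0.5},{"x":-235,"y":-23,"z":20,"ax":0,"ay":0,"az":0,"gripper":0.5},{"x":-243,"y":-23,"z":40,"ax":0,"ay":0,"az":0,"gripper":0.5},{"x":-243,"y":-23,"z":40,"ax":0,"ay":0,"az":0,"gripper":0.5}]'
python3 - <<'E'
from h import *
print(arm.sense()['position'],arm.sense()['gripper_width'])
im,d=shot('wrist'); shot('scene'); shot('side')
o=cv2.resize(im,(800,600),interpolation=cv2.INTER_CUBIC)[:,:,::-1]; cv2.imwrite('pics/e.png',o)
E
```

```text
[0.55609938 0.11562476 0.036     ] [0.55885389 0.11998821 0.00602721]
[0.48555473 0.07749516 0.036     ] [0.48577423 0.07743325 0.03788257]
[0.63335629 0.09245985 0.036     ] [0.63285214 0.09233844 0.03757432]
clock: 0.97
position: [0.4998, -0.2447, 0.1984]
eef_rot: [-3.136, -0.003, 1.567]
force: [-0.7, 0.8, -0.5]
gripper_width: 0.0643
grasp_force: 0.0
[ 0.49982394 -0.24467329  0.19842501] 0.06434526899324551
```

View pics/e.png

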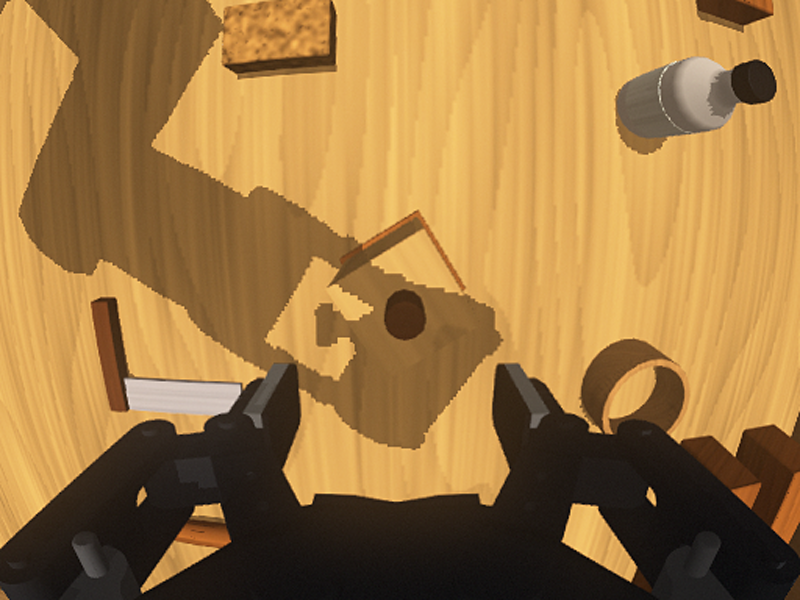

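The wrist picture shows the knob's top at (405,313) and the block's foot corner at (419,212), with the fingers clear.

```bash
python3 - <<'E'
from h import *
print(world('wrist',405*.64,313*.64,z=.122),world('wrist',405*.64,313*.64,win=3),arm.sense()['position'])
for p in [(419,212),(464,290),(343,262)]:print(world('wrist',p[0]*.64,p[1]*.64,z=.008))
E
```

```text
[ 0.5041324  -0.23885885  0.122     ] [ 0.50411666 -0.23856083  0.12303775] [ 0.50231432 -0.24222705  0.20296897]
[ 0.51557595 -0.19891157  0.008     ]
[ 0.54831692 -0.25456149  0.008     ]
[ 0.46195856 -0.23394144  0.008     ]
```

```bash
python3 -m jog '[{"x":1,"y":1,"z":30,"ax":0,"ay":0,"az":0,"gripper":0.2},{"x":1,"y":1,"z":60,"ax":0,"ay":0,"az":0,"gripper":0.2},{"x":1,"y":1,"z":80,"ax":0,"ay":0,"az":0,"gripper":0.2},{"x":1,"y":1,"z":89,"ax":0,"ay":0,"az":0,"gripper":0.2},{"x":1,"y":1,"z":89,"ax":0,"ay":0,"az":0,"gripper":-1},{"x":1,"y":1,"z":89,"ax":0,"ay":0,"az":0,"gripper":-1},{"x":1,"y":1,"z":89,"ax":0,"ay":0,"az":0,"gripper":-1},{"x":1,"y":1,"z":89,"ax":0,"ay":0,"az":0,"gripper":-1}]'
python3 -m jog '[{"x":0,"y":0,"z":0,"ax":0,"ay":0,"az":0,"gripper":-1},{"x":0,"y":0,"z":0,"ax":0,"ay":0,"az":0,"gripper":-1},{"x":0,"y":0,"z":0,"ax":0,"ay":0,"az":0,"gripper":-1},{"x":0,"y":0,"z":-5,"ax":0,"ay":0,"az":0,"gripper":-1},{"x":0,"y":0,"z":-15,"ax":0,"ay":0,"az":0,"gripper":-1}]'
```

```text
clock: 1.78
position: [0.5041, -0.2422, 0.1153]
eef_rot: [3.138, 0.002, 1.571]
force: [-0.5, 1.1, 4.9]
gripper_width: 0.0176
grasp_force: 58.8
clock: 2.2
position: [0.5024, -0.2417, 0.1282]
eef_rot: [-3.14, -0.001, 1.571]
force: [-0.3, 0.3, -2.2]
gripper_width: 0.0172
grasp_force: 58.6
```

```bash
python3 -m jog '[{"x":0,"y":0,"z":-20,"ax":0,"ay":0,"az":0,"gripper":-1},{"x":0,"y":0,"z":-40,"ax":0,"ay":0,"az":0,"gripper":-1},{"x":0,"y":0,"z":-60,"ax":0,"ay":0,"az":0,"gripper":-1},{"x":0,"y":0,"z":-80,"ax":0,"ay":0,"az":0,"gripper":-1},{"x":0,"y":0,"z":-95,"ax":0,"ay":0,"az":0,"gripper":-1},{"x":0,"y":0,"z":-105,"ax":0,"ay":0,"az":0,"gripper":-1},{"x":0,"y":0,"z":-105,"ax":0,"ay":0,"az":0,"gripper":-1}]'
python3 -m jog '[{"x":25,"y":6,"z":0,"ax":0,"ay":0,"az":0,"gripper":-1},{"x":55,"y":14,"z":0,"ax":0,"ay":0,"az":0,"gripper":-1},{"x":85,"y":22,"z":0,"ax":0,"ay":0,"az":0,"gripper":-1},{"x":115,"y":30,"z":0,"ax":0,"ay":0,"az":0,"gripper":-1},{"x":145,"y":38,"z":0,"ax":0,"ay":0,"az":0,"gripper":-1},{"x":175,"y":46,"z":0,"ax":0,"ay":0,"az":0,"gripper":-1},{"x":197,"y":52,"z":0,"ax":0,"ay":0,"az":0,"gripper":-1},{"x":197,"y":52,"z":0,"ax":0,"ay":0,"az":0,"gripper":-1}]'
python3 - <<'E'
from h import *
a,_=shot('scene');b,_=shot('wrist'); print(arm.sense()['position'],arm.sense()['force'])
o=np.hstack([cv2.resize(a[90:330,90:410],(400,300)),cv2.resize(b,(400,300))])[:,:,::-1]; cv2.imwrite('pics/f.png',o)
E
```

```text
clock: 2.78
position: [0.5038, -0.2426, 0.2362]
eef_rot: [3.138, 0.003, 1.571]
force: [-1.0, -0.5, -2.0]
gripper_width: 0.0176
grasp_force: 58.8
clock: 3.45
position: [0.5552, -0.0408, 0.2323]
eef_rot: [-3.14, -0.002, 1.575]
force: [-0.4, 0.6, -3.1]
gripper_width: 0.0175
grasp_force: 58.8
[ 0.55465436 -0.04420228  0.23237328] [-0.73913555 -0.42182079 -2.20367853]
```

View pics/f.png

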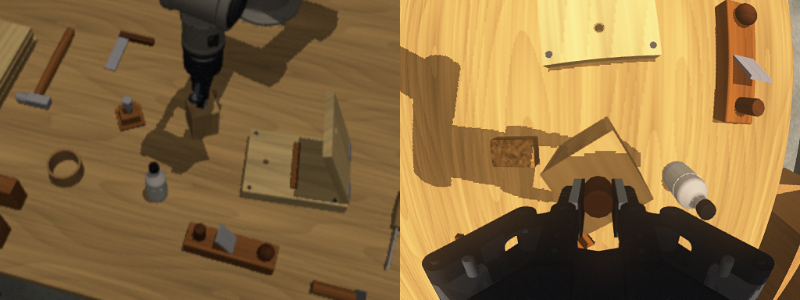

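The cover is in the gripper, and the bright pin stands in its block at (127,103) of the left half. I'll set the cover down here.

```bash
python3 -m jog '[{"x":0,"y":0,"z":20,"ax":0,"ay":0,"az":0,"gripper":-1},{"x":0,"y":0,"z":45,"ax":0,"ay":0,"az":0,"gripper":-1},{"x":0,"y":0,"z":70,"ax":0,"ay":0,"az":0,"gripper":-1},{"x":0,"y":0,"z":95,"ax":0,"ay":0,"az":0,"gripper":-1},{"x":0,"y":0,"z":112,"ax":0,"ay":0,"az":0,"gripper":-1},{"x":0,"y":0,"z":121,"ax":0,"ay":0,"az":0,"gripper":-1},{"x":0,"y":0,"z":125,"ax":0,"ay":0,"az":0,"gripper":-1},{"x":0,"y":0,"z":125,"ax":0,"ay":0,"az":0,"gripper":-1}]'
python3 -m jog '[{"x":0,"y":0,"z":1,"ax":0,"ay":0,"az":0,"gripper":-1},{"x":0,"y":0,"z":2,"ax":0,"ay":0,"az":0,"gripper":-1},{"x":0,"y":0,"z":2,"ax":0,"ay":0,"az":0,"gripper":-1}]'
```

```text
clock: 4.22
position: [0.5547, -0.0458, 0.1085]
eef_rot: [-3.141, 0.0, 1.57]
force: [-0.5, 0.6, -1.0]
gripper_width: 0.0175
grasp_force: 58.9
clock: 4.47
position: [0.5554, -0.0454, 0.1074]
eef_rot: [3.14, 0.001, 1.57]
force: [-2.0, -0.2, 2.9]
gripper_width: 0.0177
grasp_force: 59.6
```

Touching the bench; I'll release it and go up.

```bash
python3 -m jog '[{"x":0,"y":0,"z":0,"ax":0,"ay":0,"az":0,"gripper":-0.2},{"x":0,"y":0,"z":0,"ax":0,"ay":0,"az":0,"gripper":-0.2},{"x":0,"y":0,"z":0,"ax":0,"ay":0,"az":0,"gripper":-0.2},{"x":0,"y":0,"z":-10,"ax":0,"ay":0,"az":0,"gripper":-0.2},{"x":0,"y":0,"z":-40,"ax":0,"ay":0,"az":0,"gripper":-0.2},{"x":0,"y":0,"z":-80,"ax":0,"ay":0,"az":0,"gripper":-0.2},{"x":0,"y":0,"z":-120,"ax":0,"ay":0,"az":0,"gripper":-0.2},{"x":0,"y":0,"z":-160,"ax":0,"ay":0,"az":0,"gripper":-1}]'
python3 - <<'E'
from h import *
shot('scene');im,_=shot('side')
f=np.load('/tmp/scene.npz');c=arm.camera_model('scene');K=np.array(c['camera_matrix']);R=np.array(c['R']);t=np.array(c['t'])
v,u=np.mgrid[150:270,270:400];d=f['d'][150:270,270:400]
q=np.stack([(u-K[0,2])/K[0,0]*d,(v-K[1,2])/K[1,1]*d,d],-1).reshape(-1,3);X=(q-t)@R
y=np.deg2rad(6.5);e=np.array([-np.sin(y),np.cos(y)]);ex=np.array([np.cos(y),np.sin(y)])
h=np.array([.5555,.1145])
L=X[(X[:,2]>.07)&(X[:,2]<.3)]
a=(L[:,:2]-h)@e;b=(L[:,:2]-h)@ex
for z0 in np.arange(.07,.28,.02):
    m=(abs(L[:,2]-z0)<.01)&(abs(b)<.1)
    if m.sum()>5: print(round(z0,2),m.sum(),np.round(np.percentile(a[m],[5,50,95])*1000),np.round(np.percentile(b[m],[2,98])*1000))
# press yaw: from rows of the base face
s=f['im'];print(arm.sense()['position'])
E
```

```text
clock: 5.13
position: [0.5546, -0.0449, 0.2689]
eef_rot: [3.141, 0.0, 1.571]
force: [2.1, -0.7, -0.4]
gripper_width: 0.0232
grasp_force: 0.0
0.07 46 [167. 184. 185.] [-64.  83.]
0.09 94 [162. 177. 182.] [-74.  83.]
0.11 89 [155. 169. 173.] [-70.  83.]
0.13 107 [146. 161. 166.] [-72.  83.]
0.15 105 [136. 152. 158.] [-72.  83.]
0.17 119 [129. 144. 149.] [-74.  83.]
0.19 116 [119. 135. 141.] [-76.  83.]
0.21 116 [112. 128. 132.] [-73.  83.]
0.23 469 [102. 111. 123.] [-74.  82.]
[ 0.55789148 -0.04549555  0.27452097]
```

The pin is free and the cover is standing. Depth shows the leaf at about 1.18 rad with its top at 0.24 m. I'll go over it and then push along the arc.

```bash
python3 -m jog '[{"x":40,"y":0,"z":-12,"ax":0,"ay":0,"az":0,"gripper":-1},{"x":80,"y":0,"z":-15,"ax":0,"ay":0,"az":0,"gripper":-1},{"x":120,"y":-5,"z":-15,"ax":0,"ay":0,"az":0,"gripper":-1},{"x":160,"y":-8,"z":-15,"ax":0,"ay":0,"az":0,"gripper":-1},{"x":200,"y":-11,"z":-15,"ax":0,"ay":0,"az":0,"gripper":-1},{"x":240,"y":-14,"z":-15,"ax":0,"ay":0,"az":0,"gripper":-1},{"x":280,"y":-17,"z":-15,"ax":0,"ay":0,"az":0,"gripper":-1},{"x":315,"y":-19,"z":-15,"ax":0,"ay":0,"az":0,"gripper":-1}]'
python3 -m jog '[{"x":28,"y":-1,"z":0,"ax":0,"ay":0,"az":0,"gripper":-1},{"x":28,"y":-1,"z":30,"ax":0,"ay":0,"az":0,"gripper":-1},{"x":20,"y":-1,"z":65,"ax":0,"ay":0,"az":0,"gripper":-1},{"x":10,"y":1,"z":86,"ax":0,"ay":0,"az":0,"gripper":-1},{"x":10,"y":1,"z":90,"ax":0,"ay":0,"az":0,"gripper":-1}]'
python3 - <<'E'
from h import *
s=arm.sense();print(s['position'],s['force'])
E
```

```text
clock: 5.9
position: [0.5352, 0.2726, 0.2817]
eef_rot: [3.141, -0.0, 1.572]
force: [1.8, -1.1, -0.1]
gripper_width: -0.0
grasp_force: 0.0
clock: 6.32
position: [0.5349, 0.2783, 0.187]
eef_rot: [-3.134, 0.004, 1.571]
force: [-0.2, -0.4, -0.7]
gripper_width: 0.0
grasp_force: 0.0
[0.53492371 0.27831749 0.18695858] [-0.17645219 -0.43442767 -0.68558996]
```

```bash
python3 -m jog '[{"x":-11,"y":1,"z":1,"ax":0,"ay":0,"az":0,"gripper":-1},{"x":-24,"y":2,"z":5,"ax":0,"ay":0,"az":0,"gripper":-1},{"x":-36,"y":4,"z":10,"ax":0,"ay":0,"az":0,"gripper":-1},{"x":-49,"y":5,"z":18,"ax":0,"ay":0,"az":0,"gripper":-1},{"x":-61,"y":7,"z":26,"ax":0,"ay":0,"az":0,"gripper":-1},{"x":-72,"y":8,"z":35,"ax":0,"ay":0,"az":0,"gripper":-1},{"x":-82,"y":9,"z":46,"ax":0,"ay":0,"az":0,"gripper":-1}]'
python3 -m jog '[{"x":-9,"y":1,"z":12,"ax":0,"ay":0,"az":0,"gripper":-1},{"x":-17,"y":2,"z":24,"ax":0,"ay":0,"az":0,"gripper":-1},{"x":-24,"y":3,"z":38,"ax":0,"ay":0,"az":0,"gripper":-1},{"x":-29,"y":4,"z":51,"ax":0,"ay":0,"az":0,"gripper":-1},{"x":-32,"y":4,"z":60,"ax":0,"ay":0,"az":0,"gripper":-1},{"x":-34,"y":4,"z":66,"ax":0,"ay":0,"az":0,"gripper":-1},{"x":-34,"y":4,"z":70,"ax":0,"ay":0,"az":0,"gripper":-1},{"x":-34,"y":4,"z":70,"ax":0,"ay":0,"az":0,"gripper":-1}]'
```

```text
clock: 6.9
position: [0.5465, 0.1963, 0.145]
eef_rot: [3.14, 0.0, 1.57]
force: [0.2, 0.4, 0.1]
gripper_width: -0.0001
grasp_force: 0.1
clock: 7.57
position: [0.5497, 0.1638, 0.0746]
eef_rot: [-3.141, 0.0, 1.571]
force: [0.0, -0.4, -1.2]
gripper_width: -0.0003
grasp_force: 0.0
```

```bash
python3 - <<'E'
from h import *
a,_=shot('scene');b,_=shot('side')
o=np.hstack([cv2.resize(a[130:280,240:440],(400,300),interpolation=2),cv2.resize(b[70:220,180:380],(400,300),interpolation=2)])[:,:,::-1]; cv2.imwrite('pics/g.png',o)
E
```

```text
(no output)
```

View pics/g.png

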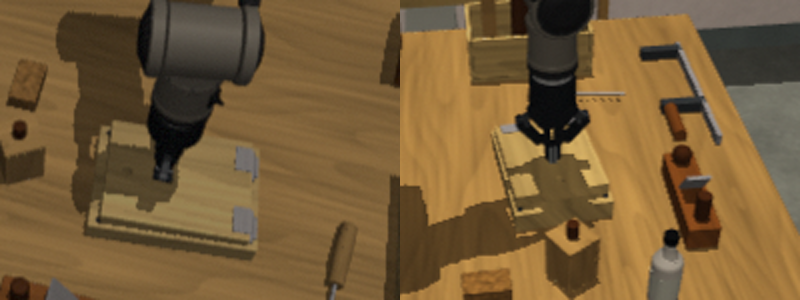

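The leaf is nearly flat under the fingers. I'll press it a little further onto the batten, then rise and go to the pin.

```bash
python3 -m jog '[{"x":0,"y":0,"z":2,"ax":0,"ay":0,"az":0,"gripper":-1},{"x":0,"y":0,"z":4,"ax":0,"ay":0,"az":0,"gripper":-1},{"x":0,"y":0,"z":4,"ax":0,"ay":0,"az":0,"gripper":-1}]'
python3 -m jog '[{"x":0,"y":0,"z":-15,"ax":0,"ay":0,"az":0,"gripper":-1},{"x":0,"y":0,"z":-55,"ax":0,"ay":0,"az":0,"gripper":-1},{"x":-10,"y":0,"z":-95,"ax":0,"ay":0,"az":0,"gripper":-1},{"x":-30,"y":0,"z":-130,"ax":0,"ay":0,"az":0,"gripper":-1},{"x":-50,"y":0,"z":-150,"ax":0,"ay":0,"az":0,"gripper":0},{"x":-70,"y":0,"z":-150,"ax":0,"ay":0,"az":0,"gripper":0},{"x":-70,"y":0,"z":-150,"ax":0,"ay":0,"az":0,"gripper":0}]'
python3 -m jog '[{"x":0,"y":0,"z":0,"ax":0,"ay":0,"az":0,"gripper":0},{"x":0,"y":0,"z":0,"ax":0,"ay":0,"az":0,"gripper":0}]'
python3 - <<'E'
from h import *
print(arm.sense()['position']);b,_=shot('wrist');print(arm.sense()['position'])
shot('scene');shot('side')
cv2.imwrite('pics/h.png',cv2.resize(b,(800,600),interpolation=2)[:,:,::-1])
E
```

```text
clock: 7.92
position: [0.5499, 0.1642, 0.0713]
eef_rot: [3.141, 0.0, 1.571]
force: [0.1, -0.2, -0.2]
gripper_width: 0.0001
grasp_force: 0.0
clock: 8.5
position: [0.5508, 0.0913, 0.2234]
eef_rot: [3.137, 0.001, 1.569]
force: [-0.5, -0.1, -0.4]
gripper_width: 0.0359
grasp_force: 0.0
clock: 8.67
position: [0.5497, 0.0944, 0.2208]
eef_rot: [-3.141, -0.0, 1.571]
force: [-0.0, 0.3, -0.9]
gripper_width: 0.0424
grasp_force: 0.0
[0.54965841 0.09444313 0.22081895]
[0.54961978 0.094745   0.22067132]
```

View pics/h.png

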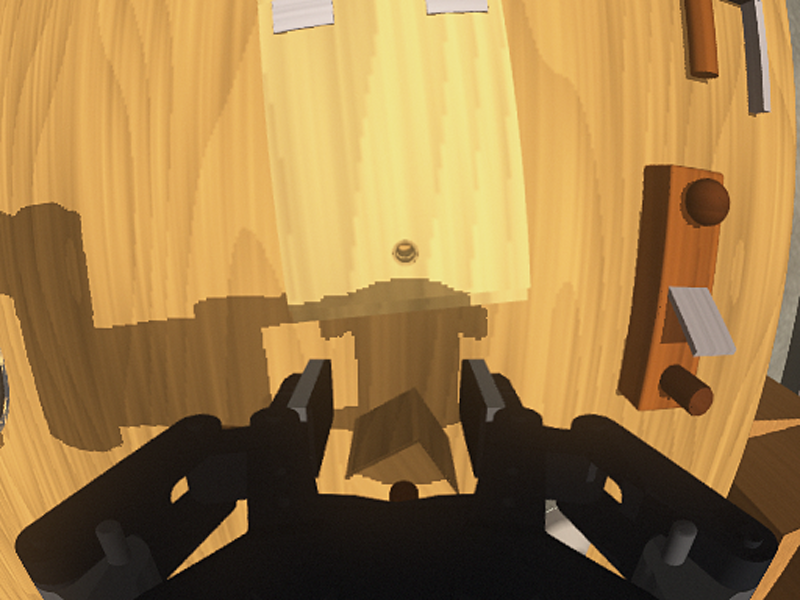

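The wrist picture shows the leaf down, with its hole at (405,251) and the cover standing clear of it.

```bash
python3 - <<'E'
from h import *
k=.64
print('leaf',[world('wrist',405*k+dx,251*k+dy,win=1).round(4) for dx,dy in [(0,-14),(0,14),(14,0),(-14,0)]])
print('hole',world('wrist',405*k,251*k,z=.062))
print('edge corners',world('wrist',288*k,322*k,z=.063),world('wrist',528*k,302*k,z=.063))
# pin head from scene/side: bright spot near expected
for n in ['scene','side']:
    u,v=proj(n,np.array([.503,-.241,.082])); print(n,u,v)
    u,v=int(u),int(v); im=np.load('/tmp/%s.npz'%n)['im'].astype(int); w=im[v-15:v+16,u-15:u+16]
    sat=w.max(2)-w.min(2); m=(sat<25)&(w.mean(2)>60); 
    ys,xs=np.nonzero(m); print(m.sum(),xs.min()+u-15,xs.max()+u-15,ys.min()+v-15,ys.max()+v-15)
    d=np.load('/tmp/%s.npz'%n)['d']
    P=[world(n,x+u-15,y+v-15,win=0) for x,y in zip(xs,ys) if d[y+v-15,x+u-15]>0]; P=np.array(P); T=P[P[:,2]>.077]; print(len(T),T.mean(0),P[:,2].max())
E
```

```text
leaf [array([0.5558, 0.1309, 0.0623]), array([0.5559, 0.1031, 0.0633]), array([0.5696, 0.1172, 0.0632]), array([0.542 , 0.1171, 0.0631])]
hole [0.55585018 0.11695524 0.062     ]
edge corners [0.47814334 0.07008385 0.063     ] [0.63789808 0.08382131 0.063     ]
scene 191.64457392060132 169.1824176636695
44 188 195 167 173
42 [ 0.50584421 -0.24117211  0.08244851] 0.08868868550058906
side 257.1957904884594 241.10206779024531
89 254 261 240 254
44 [ 0.50242182 -0.2468053   0.07997327] 0.08301220805677845
```

```bash
python3 -m jog '[{"x":-40,"y":-6,"z":0,"ax":0,"ay":0,"az":0,"gripper":0.2},{"x":-80,"y":-12,"z":0,"ax":0,"ay":0,"az":0,"gripper":0.2},{"x":-120,"y":-18,"z":0,"ax":0,"ay":0,"az":0,"gripper":0.2},{"x":-160,"y":-24,"z":0,"ax":0,"ay":0,"az":0,"gripper":0.2},{"x":-200,"y":-30,"z":0,"ax":0,"ay":0,"az":0,"gripper":0.2},{"x":-240,"y":-36,"z":0,"ax":0,"ay":0,"az":0,"gripper":0.2},{"x":-280,"y":-42,"z":0,"ax":0,"ay":0,"az":0,"gripper":0.2},{"x":-318,"y":-46,"z":10,"ax":0,"ay":0,"az":0,"gripper":0.2}]'
python3 -m jog '[{"x":-18,"y":0,"z":20,"ax":0,"ay":0,"az":0,"gripper":0.2},{"x":-18,"y":0,"z":30,"ax":0,"ay":0,"az":0,"gripper":0.2},{"x":-18,"y":0,"z":30,"ax":0,"ay":0,"az":0,"gripper":0.2},{"x":-18,"y":0,"z":30,"ax":0,"ay":0,"az":0,"gripper":0.2},{"x":-18,"y":0,"z":30,"ax":0,"ay":0,"az":0,"gripper":0.2}]'
python3 - <<'E'
from h import *
print(arm.sense()['position'],arm.sense()['eef_rot']);b,_=shot('wrist')
cv2.imwrite('pics/i.png',cv2.resize(b[100:300,130:380],(750,600),interpolation=2)[:,:,::-1])
E
```

```text
clock: 9.48
position: [0.5043, -0.2259, 0.2126]
eef_rot: [3.139, 0.002, 1.572]
force: [2.1, -0.6, -0.6]
gripper_width: 0.0512
grasp_force: 0.0
clock: 9.9
position: [0.5047, -0.2407, 0.1819]
eef_rot: [3.141, 0.0, 1.573]
force: [0.1, -0.0, 0.5]
gripper_width: 0.0515
grasp_force: 0.0
[ 0.5047075  -0.24066729  0.1819365 ] [3.14089459e+00 3.69260712e-05 1.57267150e+00]
```

View pics/i.png

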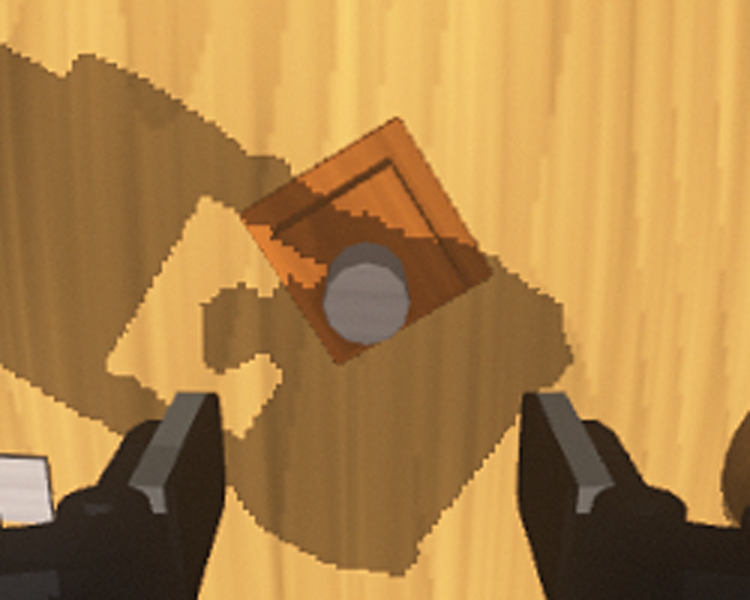

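The pin head's top face is centred at (367,303) in the crop, between the open fingers.

```bash
python3 - <<'E'
from h import *
print(world('wrist',130+367/3,100+303/3,z=.082))
E
```

```text
[ 0.50442452 -0.24250997  0.082     ]
```

```bash
python3 -m jog '[{"x":0,"y":1,"z":30,"ax":0,"ay":0,"az":0,"gripper":0.2},{"x":0,"y":1,"z":60,"ax":0,"ay":0,"az":0,"gripper":0.2},{"x":0,"y":1,"z":85,"ax":0,"ay":0,"az":0,"gripper":0.2},{"x":0,"y":1,"z":105,"ax":0,"ay":0,"az":0,"gripper":0},{"x":0,"y":1,"z":112,"ax":0,"ay":0,"az":0,"gripper":-1},{"x":0,"y":1,"z":112,"ax":0,"ay":0,"az":0,"gripper":-1},{"x":0,"y":1,"z":112,"ax":0,"ay":0,"az":0,"gripper":-1},{"x":0,"y":1,"z":112,"ax":0,"ay":0,"az":0,"gripper":-1}]'
python3 -m jog '[{"x":0,"y":0,"z":0,"ax":0,"ay":0,"az":0,"gripper":-1},{"x":0,"y":0,"z":0,"ax":0,"ay":0,"az":0,"gripper":-1},{"x":0,"y":0,"z":-2,"ax":0,"ay":0,"az":0,"gripper":-1},{"x":0,"y":0,"z":-10,"ax":0,"ay":0,"az":0,"gripper":-1},{"x":0,"y":0,"z":-20,"ax":0,"ay":0,"az":0,"gripper":-1}]'
```

```text
clock: 10.62
position: [0.5047, -0.2412, 0.0701]
eef_rot: [-3.14, -0.001, 1.571]
force: [-3.4, 3.1, -2.8]
gripper_width: 0.0223
grasp_force: 58.8
clock: 11.03
position: [0.5048, -0.2418, 0.0899]
eef_rot: [-3.141, -0.001, 1.571]
force: [-3.3, 3.0, -2.3]
gripper_width: 0.0223
grasp_force: 58.9
```

```bash
python3 -m jog '[{"x":0,"y":0,"z":-25,"ax":0,"ay":0,"az":0,"gripper":-1},{"x":0,"y":0,"z":-55,"ax":0,"ay":0,"az":0,"gripper":-1},{"x":0,"y":0,"z":-90,"ax":0,"ay":0,"az":0,"gripper":-1},{"x":15,"y":2,"z":-120,"ax":0,"ay":0,"az":0,"gripper":-1},{"x":45,"y":6,"z":-126,"ax":0,"ay":0,"az":0,"gripper":-1},{"x":80,"y":11,"z":-126,"ax":0,"ay":0,"az":0,"gripper":-1},{"x":115,"y":16,"z":-126,"ax":0,"ay":0,"az":0,"gripper":-1},{"x":150,"y":21,"z":-126,"ax":0,"ay":0,"az":0,"gripper":-1}]'
python3 -m jog '[{"x":35,"y":5,"z":0,"ax":0,"ay":0,"az":0,"gripper":-1},{"x":70,"y":10,"z":0,"ax":0,"ay":0,"az":0,"gripper":-1},{"x":105,"y":15,"z":0,"ax":0,"ay":0,"az":0,"gripper":-1},{"x":140,"y":20,"z":0,"ax":0,"ay":0,"az":0,"gripper":-1},{"x":175,"y":25,"z":0,"ax":0,"ay":0,"az":0,"gripper":-1},{"x":200,"y":29,"z":30,"ax":0,"ay":0,"az":0,"gripper":-1},{"x":208,"y":30,"z":60,"ax":0,"ay":0,"az":0,"gripper":-1},{"x":208,"y":30,"z":70,"ax":0,"ay":0,"az":0,"gripper":-1}]'
python3 -m jog '[{"x":0,"y":0,"z":0,"ax":0,"ay":0,"az":0,"gripper":-1},{"x":0,"y":0,"z":0,"ax":0,"ay":0,"az":0,"gripper":-1},{"x":0,"y":0,"z":0,"ax":0,"ay":0,"az":0,"gripper":-1}]'
python3 - <<'E'
from h import *
s=arm.sense();print(s['position'],s['eef_rot'],s['force']);b,_=shot('wrist');c,_=shot('side');a,_=shot('scene')
def z(im,u,v,h): return cv2.resize(im[v-h:v+h,u-h:u+h],(400,400),interpolation=2)
pu=[proj(n,np.array([.556,.116,.09])).astype(int) for n in ('scene','side')]
o=np.hstack([z(b,255,215,50),np.vstack([cv2.resize(z(a,*pu[0],24),(300,300)),cv2.resize(z(c,*pu[1],24),(300,300))])[:400] if 0 else z(a,*pu[0],30)])[:,:,::-1]
o=np.vstack([o,np.hstack([cv2.resize(z(c,*pu[1],30),(200,200)),np.zeros((200,600,3),np.uint8)])[:,:,::1]])
cv2.imwrite('pics/j.png',o[:600]);print(pu)
E
```

```text
clock: 11.7
position: [0.5276, -0.0915, 0.2183]
eef_rot: [3.135, 0.002, 1.57]
force: [0.4, 0.5, -0.9]
gripper_width: 0.0225
grasp_force: 59.2
clock: 12.37
position: [0.5558, 0.1182, 0.1439]
eef_rot: [3.141, -0.0, 1.574]
force: [-1.2, -0.1, -1.8]
gripper_width: 0.0219
grasp_force: 59.1
clock: 12.62
position: [0.5576, 0.1149, 0.1477]
eef_rot: [3.137, -0.0, 1.569]
force: [-0.4, -0.6, 0.3]
gripper_width: 0.0224
grasp_force: 59.1
[0.55761117 0.11493076 0.14772772] [ 3.13712069e+00 -3.68284669e-05  1.56930396e+00] [-0.43585739 -0.57406223  0.3065204 ]
[array([304, 209]), array([259, 152])]
```

View pics/j.png

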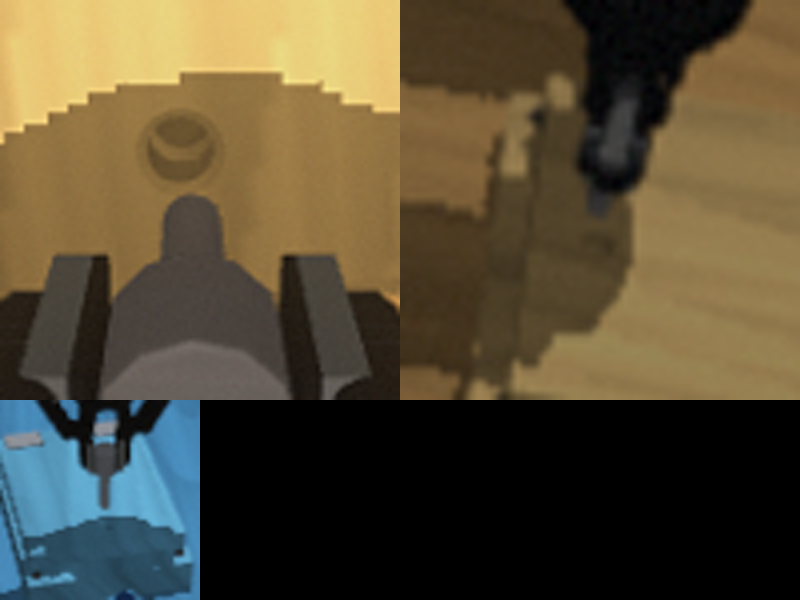

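In the wrist crop (left) the leaf's hole is at (181,147). The pin's end is at about (192,205), so the pin is slightly to the right. The pin looks straight.

```bash
python3 - <<'E'
from h import *
p=arm.sense()['position'];print(p)
print('hole',world('wrist',205+181/4-.4,165+147/4-.4,z=.063))
for q in [(192,205),(192,212)]: print('tip',world('wrist',205+q[0]/4-.4,165+q[1]/4-.4,z=np.load('/tmp/wrist.npz')['p'][2]-.060))
print(np.load('/tmp/wrist.npz')['p'])
E
```

```text
[0.55704159 0.11516633 0.14708387]
hole [0.55577722 0.11728571 0.063     ]
tip [0.5577767  0.11419823 0.08772772]
tip [0.55777373 0.11292467 0.08772772]
[0.55761117 0.11493076 0.14772772]
```

```bash
python3 -m jog '[{"x":2,"y":-1.5,"z":6,"ax":0,"ay":0,"az":0,"gripper":-1},{"x":2,"y":-1.5,"z":13,"ax":0,"ay":0,"az":0,"gripper":-1},{"x":2,"y":-1.5,"z":18,"ax":0,"ay":0,"az":0,"gripper":-1},{"x":2,"y":-1.5,"z":23,"ax":0,"ay":0,"az":0,"gripper":-1},{"x":2,"y":-1.5,"z":28,"ax":0,"ay":0,"az":0,"gripper":-1},{"x":2,"y":-1.5,"z":33,"ax":0,"ay":0,"az":0,"gripper":-1},{"x":2,"y":-1.5,"z":38,"ax":0,"ay":0,"az":0,"gripper":-1},{"x":2,"y":-1.5,"z":38,"ax":0,"ay":0,"az":0,"gripper":-1}]'
```

```text
clock: 13.43
position: [0.5542, 0.118, 0.1061]
eef_rot: [-3.14, 0.0, 1.571]
force: [-0.5, -0.0, -0.6]
gripper_width: 0.0222
grasp_force: 59.1
```

The tip is 17 mm below the leaf's mouth with no force, so it is in the hole. I'll go on into the base.

```bash
python3 -m jog '[{"x":0,"y":0,"z":4,"ax":0,"ay":0,"az":0,"gripper":-1},{"x":0,"y":0,"z":8,"ax":0,"ay":0,"az":0,"gripper":-1},{"x":0,"y":0,"z":12,"ax":0,"ay":0,"az":0,"gripper":-1},{"x":0,"y":0,"z":16,"ax":0,"ay":0,"az":0,"gripper":-1},{"x":0,"y":0,"z":16,"ax":0,"ay":0,"az":0,"gripper":-1}]'
```

```text
clock: 13.85
position: [0.5544, 0.1179, 0.0905]
eef_rot: [-3.141, 0.0, 1.571]
force: [0.9, -0.9, -1.3]
gripper_width: 0.0223
grasp_force: 59.1
```

```bash
python3 -m jog '[{"x":0,"y":0,"z":4,"ax":0,"ay":0,"az":0,"gripper":-1},{"x":0,"y":0,"z":8,"ax":0,"ay":0,"az":0,"gripper":-1},{"x":0,"y":0,"z":12,"ax":0,"ay":0,"az":0,"gripper":-1},{"x":0,"y":0,"z":16,"ax":0,"ay":0,"az":0,"gripper":-1},{"x":0,"y":0,"z":19,"ax":0,"ay":0,"az":0,"gripper":-1},{"x":0,"y":0,"z":19,"ax":0,"ay":0,"az":0,"gripper":-1}]'
```

```text
clock: 14.35
position: [0.5546, 0.1177, 0.072]
eef_rot: [3.141, 0.0, 1.571]
force: [0.3, -1.8, 1.4]
gripper_width: 0.022
grasp_force: 59.4
```

```bash
python3 -m jog '[{"x":0,"y":0,"z":2,"ax":0,"ay":0,"az":0,"gripper":-1},{"x":0,"y":0,"z":3,"ax":0,"ay":0,"az":0,"gripper":-1},{"x":0,"y":0,"z":4,"ax":0,"ay":0,"az":0,"gripper":-1},{"x":0,"y":0,"z":4,"ax":0,"ay":0,"az":0,"gripper":-1}]'
```

```text
clock: 14.68
position: [0.5548, 0.1177, 0.0689]
eef_rot: [3.141, 0.0, 1.571]
force: [-1.0, -1.5, 4.8]
gripper_width: 0.0218
grasp_force: 59.7
```

```bash
python3 -m jog '[{"x":0,"y":0,"z":1,"ax":0,"ay":0,"az":0,"gripper":-1},{"x":0,"y":0,"z":2,"ax":0,"ay":0,"az":0,"gripper":-1},{"x":0,"y":0,"z":2,"ax":0,"ay":0,"az":0,"gripper":-1}]'
```

```text
clock: 14.93
position: [0.5549, 0.1176, 0.0677]
eef_rot: [3.14, 0.001, 1.571]
force: [-2.8, -3.5, 11.4]
gripper_width: 0.0221
grasp_force: 60.8
```

```bash
python3 -m jog '[{"x":0,"y":0,"z":1,"ax":0,"ay":0,"az":0,"gripper":-1},{"x":0,"y":0,"z":1,"ax":0,"ay":0,"az":0,"gripper":-1},{"x":0,"y":0,"z":1,"ax":0,"ay":0,"az":0,"gripper":-1}]'
```

```text
clock: 15.18
position: [0.5549, 0.1175, 0.0676]
eef_rot: [3.14, 0.001, 1.571]
force: [-5.4, -3.8, 18.3]
gripper_width: 0.0221
grasp_force: 61.4
```

```bash
python3 -m jog '[{"x":0,"y":0,"z":1,"ax":0,"ay":0,"az":0,"gripper":-1},{"x":0,"y":0,"z":1,"ax":0,"ay":0,"az":0,"gripper":-1},{"x":0,"y":0,"z":1,"ax":0,"ay":0,"az":0,"gripper":-1}]'
```

```text
clock: 15.43
position: [0.5549, 0.1175, 0.0674]
eef_rot: [3.139, 0.001, 1.571]
force: [-8.8, -4.0, 23.7]
gripper_width: 0.022
grasp_force: 62.2
```

It has reached a hard stop with the TCP at 0.0674, which matches being home (0.068). I'll check the leaf's flatness by depth and the bystanders.

```bash
python3 - <<'E'
from h import *
shot('wrist');shot('scene');shot('side')
f=np.load('/tmp/wrist.npz')
h=np.array([.556,.116]);y=np.deg2rad(6.5);e=np.array([-np.sin(y),np.cos(y)]);ex=np.array([np.cos(y),np.sin(y)])
for n in ('wrist','scene'):
  d=np.load('/tmp/%s.npz'%n)['d'];P=[]
  for v in range(2,382,3):
    for u in range(2,510,3):
      if d[v,u]>0: P.append(world(n,u,v,win=0))
  P=np.array(P);a=(P[:,:2]-h)@e;b=(P[:,:2]-h)@ex
  m=(abs(b)<.07)&(a>-.025)&(a<.16)&(P[:,2]>.045)&(P[:,2]<.068)
  print(n,m.sum(),np.polyfit(a[m],P[m,2],1))
  for lo in (-.025,.03,.06,.09,.12):
    k=m&(a>lo)&(a<lo+.03); print(lo,k.sum(),np.median(P[k,2]) if k.any() else None)
a=np.load('/tmp/scene.npz')['im'];b=np.load('/tmp/side.npz')['im'];w=f['im']
c=cv2.resize(b[100:200,210:310],(300,300),interpolation=2)
cv2.imwrite('pics/k.png',np.vstack([np.hstack([cv2.resize(a,(400,300)),cv2.resize(w,(400,300))]),np.hstack([c,cv2.resize(a[160:260,255:355],(300,300),interpolation=2),np.zeros((300,200,3),np.uint8)])])[:,:,::-1])
E
```

```text
Traceback (most recent call last):
  File "h.py", line 10, in world
    f=np.load('/tmp/%s.npz'%name); c=arm.camera_model(name); K=np.array(c['camera_matrix'])
                                     ~~~~~~~~~~~~~~~~^^^^^^
ValueError: time passes only in moves, steps and waits
```

```bash
python3 - <<'E'
import h as H
from h import *
import types
C={n:arm.camera_model(n) for n in ('wrist','scene')}
F={n:dict(np.load('/tmp/%s.npz'%n)) for n in C}
H.arm=types.SimpleNamespace(camera_model=lambda n:C[n])
H.np=types.SimpleNamespace(**{**np.__dict__,'load':lambda p:F[p[5:-4]]})
h=np.array([.556,.116]);y=np.deg2rad(6.5);e=np.array([-np.sin(y),np.cos(y)]);ex=np.array([np.cos(y),np.sin(y)])
for n in C:
  d=F[n]['d'];P=np.array([world(n,u,v,win=0) for v in range(2,382,2) for u in range(2,510,2) if d[v,u]>0])
  a=(P[:,:2]-h)@e;b=(P[:,:2]-h)@ex
  m=(abs(b)<.07)&(a>-.025)&(a<.16)&(P[:,2]>.045)&(P[:,2]<.068)
  print(n,m.sum(),np.polyfit(a[m],P[m,2],1),[(lo,round(float(np.median(P[m&(a>lo)&(a<lo+.03),2])),4)) for lo in (-.025,.03,.06,.09,.12) if (m&(a>lo)&(a<lo+.03)).any()])
# bystander drift: cover knob
im=F['scene'];s=arm.sense();print(s['force'],s['position'])
E
```

```text
wrist 16760 [-0.00206409  0.05508496] [(-0.025, 0.0548), (0.03, 0.0549), (0.06, 0.0549), (0.09, 0.0549), (0.12, 0.0548)]
scene 594 [-0.00299924  0.05514473] [(-0.025, 0.0557), (0.03, 0.0553), (0.06, 0.0549), (0.09, 0.0547), (0.12, 0.0545)]
[-8.48964733 -5.7668901  24.82641549] [0.55493303 0.11754956 0.06742724]
```

The leaf is flat (slope about 0.002 rad, face at 55 mm), so the press is shut and the pin is home under about 24 N. I'm handing in.

```bash
python3 -c "
from rig import arm
print(arm.hand_in())"
```

```text
the job is handed in; nothing more can be done
None
```

The job is handed in: cover stood on the bench, leaf swung down, and pin home with the press held shut under about 24 N; the other things were not touched on purpose, but I did not check their positions at the end.

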